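# Shut down the sample-tube feeder for cleaning

## Task

Make the empty sample-tube feeder safe for cleaning: set the toggle switches on both grey consoles to their narrow centre off position, square to the face, without throwing either one over to its opposite side. Then, with both off, pull the feeder's slide gate towards its front by its tab until it is 40 mm open, let go, and leave the other things on the desk as they stand.

Things in the scene. Friction and masses are not known exactly. Their poses are not given: they have to be found in the camera images.
- console_a: Grey desk console A, fixed, 110 deep (x) by 120 wide (y) mm, 30 high at the front edge (-x, robot side), 94 at the back: the face slopes 30 degrees, its normal leaning 30 degrees from vertical to the console's -x. Origin: centre of the underside, z up. A bat toggle stands mid-face, this one starts thrown to +y (left).
- console_b: Grey desk console B (same as A; they stand either side of the feeder, either way round), fixed, 110 deep (x) by 120 wide (y) mm, 30 high at the front edge (-x, robot side), 94 at the back: the face slopes 30 degrees, its normal leaning 30 degrees from vertical to the console's -x. Origin: centre of the underside, z up. A bat toggle stands mid-face, this one starts thrown to -y (right).
- pivot_a (a point): Toggle pivot, mid-face, 62 mm above the desk; axes parallel to the console's (z up). When off, the toggle lies along the face normal: 10 mm round shank, then from 22 to 52 mm out a steel bat 11 mm thick (along y) and 16 mm wide. Nothing else rises more than 4 mm above the face.
- pivot_b (a point): Toggle pivot, mid-face, 62 mm above the desk; axes parallel to the console's (z up). When off, the toggle lies along the face normal: 10 mm round shank, then from 22 to 52 mm out a steel bat 11 mm thick (along y) and 16 mm wide. Nothing else rises more than 4 mm above the face.
- tip_a (a point): Tip of console A's toggle, 52 mm from its pivot.
- tip_b (a point): Tip of console B's toggle, 52 mm from its pivot.
- toggle_a (a joint): Toggle angle (rad): 0 = centre off, square to the face and in line with the middle one of three dark marks; positive leans to the console's +y (left seen from the robot), stops at +-0.45. Swings only along the console's y. Stiff: about 3 N near the tip; stays where it is left, so it must be brought to the middle itself. Starts at +0.30 to +0.44.
- toggle_b (a joint): Toggle angle (rad): 0 = centre off, square to the face and in line with the middle one of three dark marks; positive leans to the console's +y (left seen from the robot), stops at +-0.45. Swings only along the console's y. Stiff: about 3 N near the tip; stays where it is left, so it must be brought to the middle itself. Starts at -0.30 to -0.44.
- feeder: Sample-tube feeder, fixed: white base 150 (x) by 160 (y) by 95 mm high; above it an open aluminium hopper 210 (x) by 150 (y) mm, 170 to 282 mm up. The hopper's front wall is 105 mm in front (-x) of the origin, overhanging the base; a plate slopes from its foot back to 50 mm in front at 115 mm up. Origin: centre of the underside; front faces -x.
- gate_tab (a point): Centre of the gate's pull tab, an upright steel block 22 (x) by 14 (y) by 50 (z) mm on a 14 mm wide stem 101 mm up. Gate shut: 120 mm in front (-x) of the feeder's origin, 107 mm above the desk, 15 mm in front of the overhanging hopper wall, whose foot is 63 mm higher: lean the gripper 30 to 45 degrees back to the front. Pinch across y. Axes as the feeder's.
- gate (a joint): Opening of the slide gate (m): 0 shut, grows as it slides towards the feeder's -x, stop at 0.075. Starts 0 to 0.010 open. Stiff: about 7 N of sliding friction; it stays where it is left.
- pen_pot: White square pen pot 75 by 75 by 90 mm with pens to 155 mm; loose. Origin under its centre.
- mug: White mug, 80 mm across, 90 mm high; loose. Origin under its centre.
- tube1: Black sample tube 24 mm across, 56 mm high, loose, upright. Origin under its centre.
- tube2: Another such sample tube.
- tube3: Another such sample tube.
- mouse: Computer mouse 100 by 60 by 33 mm, loose. Origin under its centre.
- calculator: Desk calculator 120 by 80 by 16 mm, loose. Origin under its centre.
- tape_roll: Cardboard tape core, 90 mm across, 24 mm high, lying flat; loose. Origin under its centre.

How it is judged:
By the outcome, as a careful person would: the job done as asked, in the order asked, and still so for the second after the job is handed in, with the robot touching nothing.
It also fails if it takes over 56 s, if anything falls off the work surface, if the arm or the gripper's body presses on something with over 40 N, if the wrist force passes 120 N, or if a joint passes its speed limit or range.

## Robot

A 7-joint arm with a two-finger parallel gripper is mounted at the origin on the work surface. World frame = base frame: x ahead of the robot, y to its left, z up, the work surface at z = 0. Lengths are in mm, angles in degrees, forces in N, time in s.
With the tool pointing down it reaches from about 425 to 800 mm from the base axis. Payload 8.3 kg.
Tool frame: the origin (TCP) lies at the very end of the fingers, on their centre line; the grasp point (between the pads) lies 19 mm behind it (r.pinch_z is the distance from the TCP to the grasp point, in mm); y points along the fingers, x is the direction in which the jaws open and shut, and the axes are right-handed (so a half turn about y gives the same grasp; the last joint's range is limited). The gripper opens to 85 mm and grips with 20 to 120 N. Pads are 22 mm wide; open, the fingers measure 114 mm over their backs; the gripper's body (76 mm by 85 mm) begins 54 mm behind the grasp point. The pads swing forward as they close: fully open they stand 13 mm farther back than shut.
Start: joints at [70.881, 21.967, 0.94, 78.501, -0.361, 79.538, -2.664], TCP at [167.227, -602.194, 231.279] pointing down, gripper open.
Joint ranges: [-169.22, 169.22], [-14.56, 117.87], [-87.37, 89.26], [10.42, 133.3], [-82.24, 262.24], [0.94, 117.77], [-172.7, 172.7]. Speed limits (degrees/s): [136.94, 136.94, 172.46, 172.46, 180, 180, 180].

## Interface

Orientations are given as a 3x3 rotation matrix whose columns are the frame's x, y, z axes.
In Python, from workcell import r, viewer, silhouettes gives the robot as it stands. Calls block until the motion is done:
- r.move_to(position, orientation): joint-space move of the TCP to a pose.
- r.line_to(position, vel=150, attitude=None, force_limit=None): straight line of the TCP; attitude=None keeps the orientation; vel is the mean speed in mm/s. With force_limit (N) it stops when the force on the tool has changed by that much, and returns True; else False.
- r.movej(angles): joint-space move.
- r.command_gripper(opening, f_grip=None): finger opening in mm; f_grip is the grip in N (None keeps the last); returns when the fingers have stopped.
- r.hold(seconds).
- r.solve_ik(position, orientation): joint angles nearest the present ones, or None.
- r.get_state(): the state.
- viewer.read_camera(name): name is "side" or "top"; returns a dict with "img" (384x512x3 uint8, red, green, blue), "vfov" (degrees; the focal length in pixels is half the picture's height over the tangent of half this angle, whatever the lens; pixels are square), "cx", "cy" (the principal point, pixels), "extrinsics" (4x4, takes a point from world to camera coordinates). Camera axes: x right, y up, looking along -z (the intrinsics and any distortion apply to the point x, -y, -z); pixel columns grow to the right and rows downward; lengths in mm; the calibration is good to about 2 mm. A picture is of the moment at which its call begins. There is no depth.
A pose or a line that the arm cannot do raises r.PlanningError and nothing moves.
- r.close_job(): hands the job in, once; it reports no verdict.
Trained networks look in a picture, given as the dict that the camera call returned (one of the last four; its "shot" number tells which), for a name from the list of things; names that differ only in an ending like _2 or _b are one class to them, and where a whole thing is asked for, a point or a joint stands for the part that bears it (a point fixed in the world has none). Each returns a list of dicts, best first, with "confidence" (0 to 1); they miss things now and then, are a little off and sometimes report something else, mostly with a low value. They report only what shows in the picture. A call takes as long as a camera call.
- silhouettes(label, picture): "pixels" (384x512 bool, what is visible of it) and "at" ([column, row] in pixels, amid what is visible of it).
The state is a dict: "time": time; "q": joint angles; "qd": joint speeds; "tau": joint torques, N m; "eef_pos": TCP position; "eef_rot": TCP orientation; "ft_force": force on the tool from outside, world axes, zero at the start; "wrist_torque": the same for the moment, N m; "gripper_width": finger opening in mm.
Only numpy, scipy, OpenCV 4.12 (cv2) and the standard library are available. Lean on these libraries where they do the work, as an engineer would, in place of code of your own. Each camera call takes 0.05 s, during which the arm holds its last target.

## Working session

There is one attempt and no reset: what is moved stays moved. The work goes in short steps, each a Python script; the robot and the scene stay as the last script left them, time stands still between calls to the robot, and variables do not carry over. Pictures are saved under pics/ and viewed, and the job is handed in when it is done.

```bash
ls; mkdir -p pics; python3 - <<'E'
from workcell import r, viewer, silhouettes
import cv2, numpy as np
for n in ["side","top"]:
    p=viewer.read_camera(n)
    cv2.imwrite(f"pics/{n}0.png",p["img"][:,:,::-1])
    print(n,{k:v for k,v in p.items() if k!="img"})
s=r.get_state();print(s['time'],s['eef_rot'],s['ft_force'],s['gripper_width'])
E
```

```text
pics
side {'vfov': 45.387655686649396, 'cx': 252.42843789129586, 'cy': 190.45393506369888, 'extrinsics': array([[-8.00541659e-01, -5.98927229e-01,  2.04750365e-02,
         4.19028760e+02],
       [ 4.04244836e-01, -5.14471014e-01,  7.56244463e-01,
        -2.96999553e+02],
       [-4.42401588e-01,  6.13682125e-01,  6.53968718e-01,
        -1.15300871e+03],
       [ 0.00000000e+00,  0.00000000e+00,  0.00000000e+00,
         1.00000000e+00]]), 'shot': 1}
top {'vfov': 42.929323260103715, 'cx': 252.92889588457746, 'cy': 193.05330924525666, 'extrinsics': array([[ 1.67613853e-03, -9.99972496e-01, -7.22475241e-03,
        -6.83165067e+00],
       [ 9.97666503e-01,  1.17905942e-03,  6.82653541e-02,
        -5.44952604e+02],
       [-6.82549582e-02, -7.32231566e-03,  9.97641040e-01,
        -1.57046502e+03],
       [ 0.00000000e+00,  0.00000000e+00,  0.00000000e+00,
         1.00000000e+00]]), 'shot': 2}
0.1 [[ 2.67509762e-01 -4.98518592e-04  9.63555021e-01]
 [-9.63553535e-01  1.69238818e-03  2.67510225e-01]
 [-1.76406795e-03 -9.99998444e-01 -2.76189931e-05]] [-0.13833285  0.2777368   0.27858339] 85.2869518131457
```

View pics/side0.png

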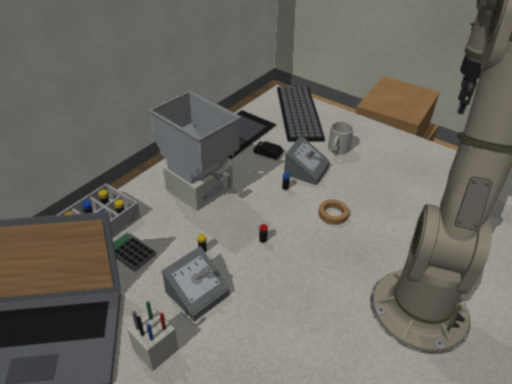

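View pics/top0.png

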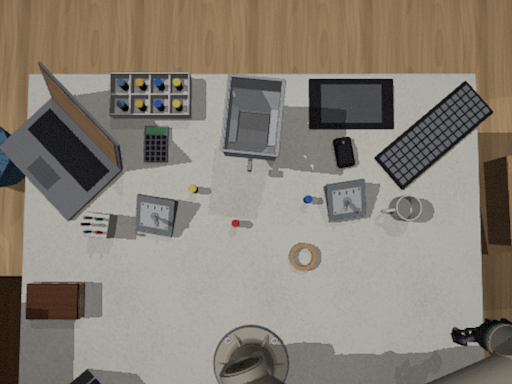

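```bash
cat > h.py <<'E'
from workcell import r, viewer, silhouettes
import cv2, numpy as np
def proj(p,P):
    P=np.atleast_2d(P); E=p['extrinsics']; c=P@E[:3,:3].T+E[:3,3]
    f=p['img'].shape[0]/2/np.tan(np.radians(p['vfov']/2))
    return np.c_[p['cx']+f*c[:,0]/-c[:,2], p['cy']-f*c[:,1]/-c[:,2]]
def ray(p,uv):
    E=p['extrinsics'];f=p['img'].shape[0]/2/np.tan(np.radians(p['vfov']/2))
    d=np.array([(uv[0]-p['cx'])/f,-(uv[1]-p['cy'])/f,-1.])
    R=E[:3,:3]; return -R.T@E[:3,3], R.T@d
def onz(p,uv,z):
    o,d=ray(p,uv); return o+d*(z-o[2])/d[2]
def crop(p,u0,v0,w,h,s,name,pts=None):
    im=p['img'][v0:v0+h,u0:u0+w,::-1]
    im=cv2.resize(im,None,fx=s,fy=s,interpolation=cv2.INTER_CUBIC)
    if pts is not None:
        for q in pts: cv2.circle(im,(int((q[0]-u0+.5)*s),int((q[1]-v0+.5)*s)),2,(0,0,255),-1)
    cv2.imwrite('pics/'+name,im)
E
python3 - <<'E'
from h import *
import pickle
ps={}
for n in ["side","top"]:
    p=viewer.read_camera(n); ps[n]=p
    s=r.get_state(); print(n,'tcp',proj(p,s['eef_pos']),'base',proj(p,[0,0,0]))
    p['sil']={}
    for l in ["console_a","toggle_a","tip_a","feeder","gate_tab","gate","tube1","mug","mouse","calculator","tape_roll","pen_pot"]:
        o=silhouettes(l,p); p['sil'][l]=o
        print(l,[(round(float(d['confidence']),2),np.round(d['at']),int(d['pixels'].sum()), np.round(onz(p,d['at'],30)[:2])) for d in o[:5]])
pickle.dump(ps,open('ps.pkl','wb'))
p=ps['top'];crop(p,120,60,260,200,3,'t1.png')
p=ps['side'];crop(p,140,80,210,240,2.5,'s1.png') if 0 else crop(p,140,80,220,180,3,'s1.png')
E
```

```text
side tcp [[459.01718721 109.62615429]] base [[419.28628048 308.71957534]]
console_a [(0.85, array([305., 161.]), 1431, array([ 531., -309.])), (0.67, array([193., 285.]), 3048, array([481., 308.]))]
toggle_a [(0.42, array([313., 150.]), 31, array([ 542., -379.]))]
tip_a [(0.22, array([263., 233.]), 137, array([447.,  54.]))]
feeder [(0.8, array([199., 147.]), 7503, array([ 869., -148.])), (0.26, array([305., 161.]), 1430, array([ 532., -310.]))]
gate_tab [(0.68, array([216., 174.]), 310, array([724., -71.]))]
gate [(0.57, array([216., 173.]), 376, array([728., -74.]))]
tube1 [(0.69, array([263., 232.]), 168, array([450.,  50.])), (0.28, array([132., 253.]), 942, array([682., 330.]))]
mug [(0.82, array([339., 138.]), 655, array([ 509., -507.])), (0.6, array([215., 177.]), 357, array([716., -55.]))]
mouse [(0.83, array([266., 148.]), 371, array([ 680., -287.])), (0.63, array([198., 146.]), 7448, array([ 877., -150.])), (0.46, array([313., 151.]), 41, array([ 542., -375.]))]
calculator [(0.67, array([133., 254.]), 1037, array([677., 331.])), (0.65, array([200., 270.]), 63, array([499., 
[... 731 characters left out ...]
([236., 227.]), 57, array([434.,  50.])), (0.45, array([192., 191.]), 39, array([552., 190.])), (0.38, array([307., 198.]), 46, array([ 528., -181.]))]
mug [(0.76, array([402., 210.]), 690, array([ 490., -487.])), (0.31, array([158., 213.]), 1526, array([479., 301.])), (0.26, array([154., 146.]), 889, array([698., 318.]))]
mouse [(0.85, array([341., 152.]), 575, array([ 677., -290.])), (0.42, array([252., 128.]), 913, array([756.,  -3.]))]
calculator [(0.71, array([157., 144.]), 888, array([703., 308.]))]
tape_roll [(0.87, array([297., 250.]), 374, array([ 362., -146.])), (0.72, array([343., 198.]), 1464, array([ 529., -298.]))]
pen_pot [(0.77, array([101., 226.]), 731, array([437., 482.]))]
```

View pics/t1.png

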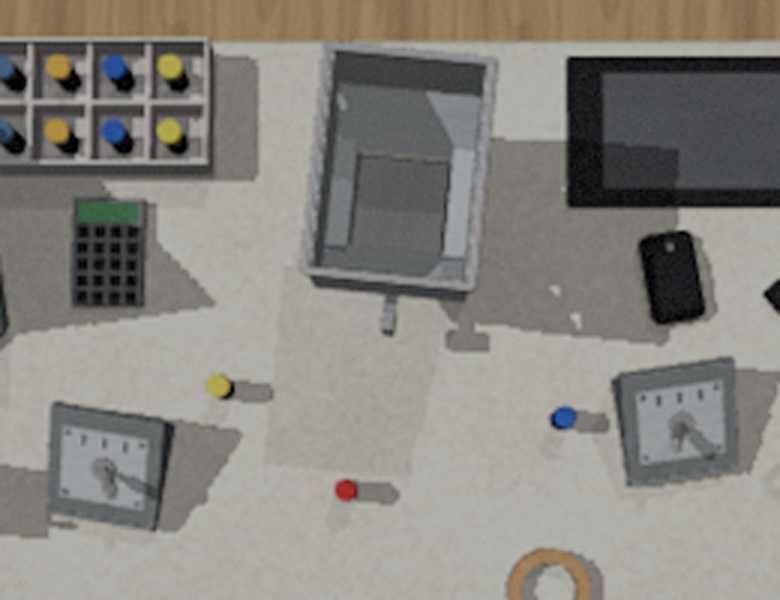

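View pics/s1.png

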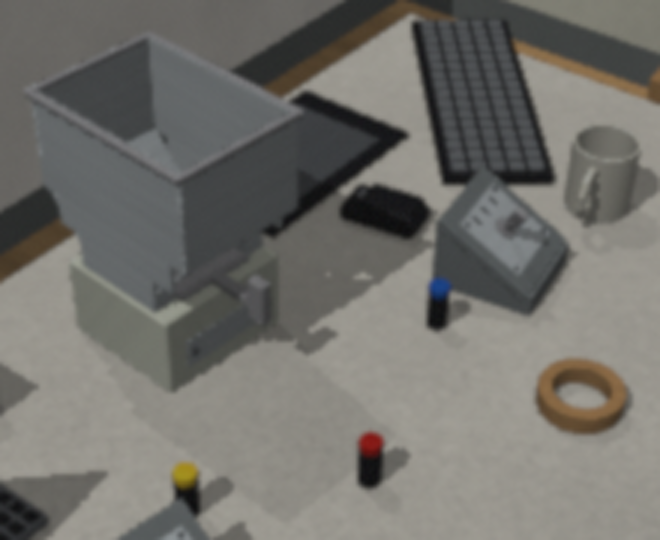

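```bash
cat > fit.py <<'E'
from h import *
from scipy.optimize import minimize
s30,c30=.5,np.sqrt(3)/2
def T(x,y,yaw,P):
    c,s=np.cos(yaw),np.sin(yaw); P=np.asarray(P,float)
    return np.c_[x+c*P[:,0]-s*P[:,1], y+s*P[:,0]+c*P[:,1], P[:,2]]
CON=[(a,b,z) for a,h in((-55,30),(55,94)) for b in(-60,60) for z in(0,h)]
def bat(th,d0=22,d1=52,wx=8,wy=5.5):
    # normal n=(-.5,0,.866); t along face = (.866,0,.5); y
    n=np.array([-s30,0,c30]);t=np.array([c30,0,s30]);y=np.array([0,1,0])
    ax=np.cos(th)*n+np.sin(th)*y; py=np.cos(th)*y-np.sin(th)*n
    return [np.array([0,0,62])+ax*d+t*i*wx+py*j*wy for d in(d0,d1) for i in(-1,1) for j in(-1,1)]
S=8
def hullmask(p,P,sub=1):
    uv=proj(p,P); h=cv2.convexHull(uv.astype(np.float32))
    m=np.zeros(p['img'].shape[:2],np.uint8)
    cv2.fillConvexPoly(m,np.round((h)*2**S).astype(np.int32),255,cv2.LINE_AA,S)
    return m/255.
E
python3 - <<'E'
from fit import *
import pickle
ps=pickle.load(open('ps.pkl','rb'))
def getm(n,i): return ps[n]['sil']['console_a'][i]['pixels'].astype(float)
for name,ids,x0 in (('L',{'side':1,'top':0},(475,300,-.05)),('R',{'side':0,'top':1},(530,-307,.1))):
    res=[]
    for cams in (('side','top'),('side',),('top',)):
        def cost(v):
            c=0
            for n in cams:
                m=np.maximum(hullmask(ps[n],T(*v[:3],CON)),0); g=getm(n,ids[n]); c+=np.abs(m-g).sum()/g.sum()
            return c
        best=min((minimize(cost,np.array(x0)+d,method='Nelder-Mead',options=dict(initial_simplex=np.array(x0)+d+np.array([[0,0,0],[12,0,0],[0,12,0],[0,0,.15]]))) for d in ([0,0,0],[5,5,.1],[-5,5,-.1])),key=lambda o:o.fun)
        print(name,cams,best.x[:2].round(1),np.degrees(best.x[2]).round(2),round(best.fun,3))
E
```

```text
L ('side', 'top') [470.  306.3] -9.67 0.155
L ('side',) [469.2 306. ] -8.82 0.056
L ('top',) [470.9 306.4] -9.66 0.093
R ('side', 'top') [ 519.7 -301. ] 9.54 0.176
R ('side',) [ 517.9 -297.7] 9.53 0.091
R ('top',) [ 520.  -301.7] 9.29 0.079
```

```bash
cat > ov.py <<'E'
from fit import *
def overlay(p,C,u0,v0,w,h,s,polys,thick=1):
    im=cv2.resize(p['img'][v0:v0+h,u0:u0+w,::-1],None,fx=s,fy=s,interpolation=cv2.INTER_CUBIC)
    for P,col,closed in polys:
        uv=proj(p,T(*C,P)); uv=((uv-[u0,v0]+.5*0)*s+s*.5)
        cv2.polylines(im,[np.round(uv).astype(np.int32)],closed,col,thick)
    return im
FACE=[(-55,-60,30),(-55,60,30),(55,60,94),(55,-60,94)]
BASE=[(-55,-60,0),(-55,60,0),(55,60,0),(55,-60,0)]
def axis(th):
    return [np.array([0,0,62]),np.array([0,0,62])+52*(np.cos(th)*np.array([-s30,0,c30])+np.sin(th)*np.array([0,1,0]))]
E
python3 - <<'E'
from ov import *
import pickle
ps=pickle.load(open('ps.pkl','rb'))
ims=[]
for C,cr in (((470,306.3,np.radians(-9.4)),{'top':(130,188,50,54),'side':(158,244,74,74)}),((519.5,-301,np.radians(9.5)),{'top':(322,174,50,54),'side':(282,134,50,54)})):
    row=[]
    for n in('top','side'):
        u,v,w,h=cr[n]; s=int(380/w)
        polys=[(FACE,(0,255,0),True),(BASE,(255,255,0),True)]
        a=overlay(ps[n],C,u,v,w,h,s,polys+[(axis(t),c,False) for t,c in((.4,(0,0,255)),(-.4,(255,0,0)))]); 
        row.append(cv2.copyMakeBorder(a[:290] if 0 else a,0,max(0,400-a.shape[0]),0,max(0,390-a.shape[1]),0)[:400,:390])
    ims.append(np.hstack(row))
cv2.imwrite('pics/ovL.png',ims[0]);cv2.imwrite('pics/ovR.png',ims[1])
E
```

```text
(no output)
```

View pics/ovL.png

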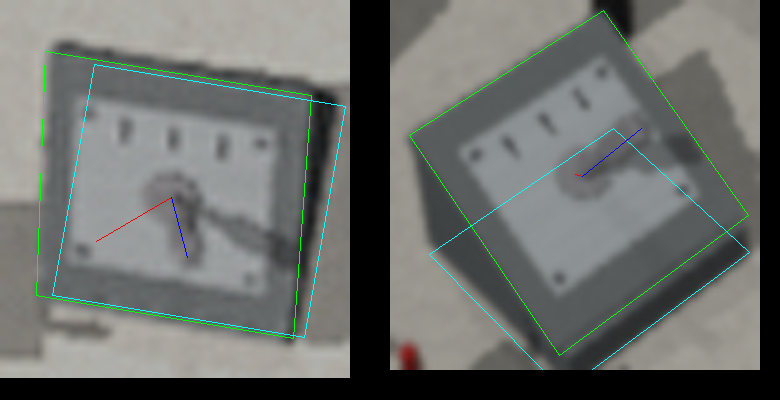

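View pics/ovR.png

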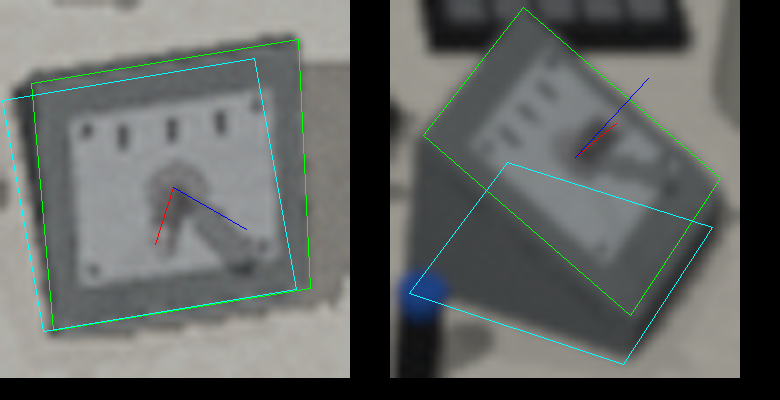

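```bash
cat > ff.py <<'E'
from ov import *
def box(x0,x1,y0,y1,z0,z1): return [(x,y,z) for x in(x0,x1) for y in(y0,y1) for z in(z0,z1)]
HOP=box(-105,105,-75,75,170,282); BAS=box(-75,75,-80,80,0,95)
FUN=box(-105,105,-75,75,170,170)+box(-50,50,-40,40,115,115)
NECK=box(-50,50,-40,40,95,116)
def rect(x0,x1,y0,y1,z): return [(x0,y0,z),(x0,y1,z),(x1,y1,z),(x1,y0,z)]
def tab(o): 
    return box(-131-o,-109-o,-7,7,82,132)
E
python3 - <<'E'
from ff import *
import pickle
ps=pickle.load(open('ps.pkl','rb'))
for cams in (('side','top'),('side',),('top',)):
    def cost(v):
        c=0
        for n in cams:
            m=0
            for P in (HOP,BAS,FUN,NECK): m=np.maximum(m,hullmask(ps[n],T(*v[:3],P)))
            g=ps[n]['sil']['feeder'][0]['pixels']; c+=np.abs(m-g).sum()/g.sum()
        return c
    best=None
    for x0 in ([800,0,-.1],[790,10,0],[810,0,-.2]):
        x0=np.array(x0);o=minimize(cost,x0,method='Nelder-Mead',options=dict(initial_simplex=x0+np.array([[0,0,0],[12,0,0],[0,12,0],[0,0,.15]])))
        if best is None or o.fun<best.fun: best=o
    print(cams,best.x[:2].round(1),np.degrees(best.x[2]).round(2),round(best.fun,3))
    if len(cams)==2: C=best.x
polys=[(rect(-105,105,-75,75,282),(0,255,0),True),(rect(-105,105,-75,75,170),(0,255,0),True),(rect(-75,75,-80,80,95),(255,255,0),True),(rect(-75,75,-80,80,0),(255,255,0),True)]
for o,c in((0,(0,0,255)),(10,(255,0,0))):
    polys+=[(rect(-131-o,-109-o,-7,7,132),c,True),(rect(-131-o,-109-o,-7,7,82),c,True)]
a=overlay(ps['top'],C,210,60,90,130,4,polys); b=overlay(ps['side'],C,142,85,110,130,4,polys)
cv2.imwrite('pics/ovF.png',np.hstack([a,b]))
E
```

```text
('side', 'top') [743.6  -6.4] -6.27 0.11
('side',) [747.1 -10.1] -6.2 0.048
('top',) [743.4  -5.1] -6.13 0.054
```

View pics/ovF.png

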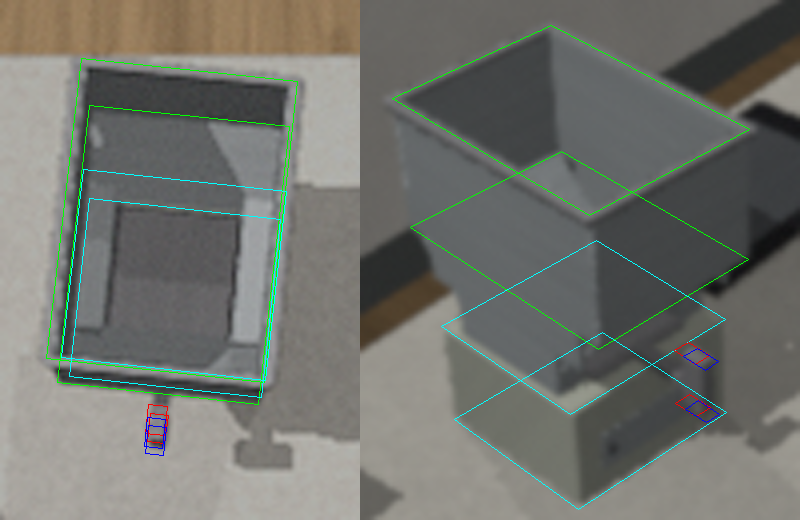

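```bash
cat > mv.py <<'E'
from ff import *
CL=np.array([470.3,306.3,np.radians(-9.5)]); CR=np.array([519.7,-301.3,np.radians(9.5)]); CF=np.array([744,-6.5,np.radians(-6.2)])
PB=62
def rot(C,lean,sgn=-1):
    c,s=np.cos(C[2]),np.sin(C[2]); Rz=np.array([[c,-s,0],[s,c,0],[0,0,1]])
    x=Rz@np.array([0,sgn,0.]); y=Rz@np.array([np.sin(lean),0,-np.cos(lean)]); z=np.cross(x,y)
    return np.c_[x,y,z]
def tog(C,d,dy=0,sgn=-1):  # TCP at d from pivot along normal
    R=rot(C,np.radians(30),sgn); yv=-R[:,1]; lat=np.array([-np.sin(C[2]),np.cos(C[2]),0])
    return np.array([C[0],C[1],62])+yv*d+lat*dy, R
def gt(C,o,back=0,lean=42,zg=113,sgn=-1):
    R=rot(C,np.radians(lean),sgn); g=T(*C,[(-120-o,0,zg)])[0]
    return g+R[:,1]*(19-back), R
E
python3 - <<'E'
from mv import *
np.set_printoptions(suppress=True,precision=1)
for sg in(-1,1):
    for nm,(p,R) in dict(Lhi=tog(CL,110,0,sg),L=tog(CL,19,0,sg),Rhi=tog(CR,110,0,sg),R=tog(CR,19,0,sg),gb=gt(CF,5,70,sgn=sg),g=gt(CF,5,sgn=sg),g40=gt(CF,40,sgn=sg),g40b=gt(CF,40,80,sgn=sg)).items():
        print(sg,nm,p,r.solve_ik(p,R))
print(r.get_state()['time'])
E
```

```text
-1 Lhi [416.1 315.4 157.3] [-137.1    7.8   83.6  120.3   26.    47.9 -169.6]
-1 L [460.9 307.9  78.5] [  7.1  31.7 -73.2 117.4  69.8  64.7 159.6]
-1 Rhi [ 465.5 -310.4  157.3] [ 59.    6.8 -14.2 114.1 -32.2  45.7 -15.3]
-1 R [ 510.3 -302.9   78.5] [ 56.2  16.3 -17.1 114.8 -33.1  34.1 -14.7]
-1 gb [585.8  10.7 150.9] [  26.6   -0.1  -37.2  129.    47.6   15.1 -149.3]
-1 g [632.4   5.6  98.9] [ -55.6   13.1   51.   128.7    0.7    2.  -106.1]
-1 g40 [597.6   9.4  98.9] None
-1 g40b [544.4  15.2 158.3] [ 60.3 -13.1 -65.8 132.7  -7.7  11.8 -98.7]
1 Lhi [416.1 315.4 157.3] [  8.3  13.4 -73.5 115.9  49.2  61.   -8.6]
1 L [460.9 307.9  78.5] [ -0.8  23.6 -61.2 117.6  62.5  56.8 -16.9]
1 Rhi [ 465.5 -310.4  157.3] [ 49.2   6.2  -3.8 114.5 -33.9  46.3 166. ]
1 R [ 510.3 -302.9   78.5] [ 54.2  16.1 -14.8 114.9 -34.2  34.3 166.2]
1 gb [585.8  10.7 150.9] [ 13.5  -0.6 -24.4 129.4  47.5  15.2  30.5]
1 g [632.4   5.6  98.9] [ 45.2  19.2 -59.6 125.   88.2  24.9  -0.8]
1 g40 [597.6   9.4  98.9] [ 51.8  16.  -66.4 129.4  88.9  24.2  -3.6]
1 g40b [544.4  15.2 158.3] [ 37.1  -8.3 -46.5 133.2  25.3  13.4  49.8]
1.4
```

```bash
python3 - <<'E'
from mv import *
np.set_printoptions(suppress=True,precision=2)
p,R=tog(CR,115); r.move_to(p,R)
print(r.get_state()['time'])
p,R=tog(CR,19); print(r.line_to(p,vel=80,force_limit=8))
s=r.get_state();print(s['time'],s['eef_pos']-p,s['ft_force'],s['wrist_torque'])
im=viewer.read_camera('top');crop(im,300,140,100,100,6,'a1.png')
E
```

```text
2.9333
False
4.2833 [ 0.05 -0.44  0.53] [-0.04 -0.53  0.53] [-0.08  0.51  0.  ]
```

View pics/a1.png

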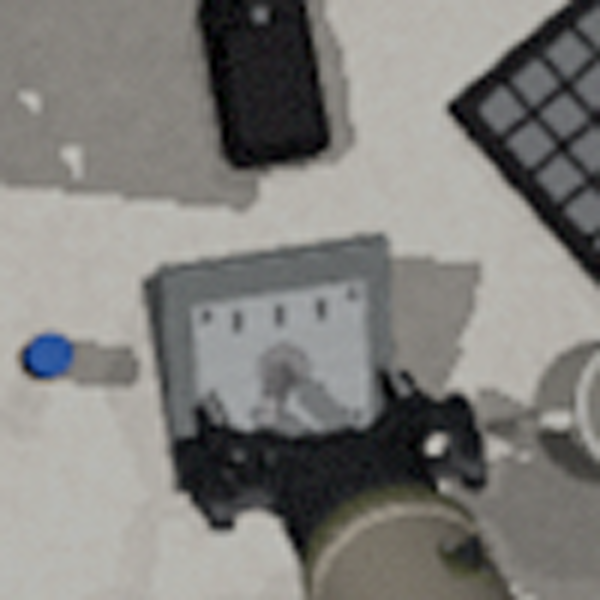

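```bash
python3 - <<'E'
from mv import *
np.set_printoptions(suppress=True,precision=2)
f0=r.get_state()
r.command_gripper(20,20)
s=r.get_state();print(s['time'],s['gripper_width'],s['ft_force']-f0['ft_force'],s['wrist_torque']-f0['wrist_torque'])
r.command_gripper(5,20)
r.hold(.2)
s=r.get_state();print(s['time'],s['gripper_width'],s['eef_pos']-f0['eef_pos'],R:=0)
print((s['ft_force']-f0['ft_force'])@rot(CR,np.radians(30)),(s['wrist_torque']-f0['wrist_torque'])@rot(CR,np.radians(30)))
for n in('top','side'):
    im=viewer.read_camera(n);crop(im,*((300,150) if n=='top' else (260,100)),90,90,6,f'a2{n}.png')
E
python3 -c "
import cv2,numpy as np
cv2.imwrite('pics/a2.png',cv2.resize(np.hstack([cv2.imread('pics/a2top.png'),cv2.imread('pics/a2side.png')]),(800,400)))"
```

```text
4.9667 19.761483146796856 [-2.56  3.06  3.11] [0.49 0.09 0.23]
5.4083 10.389996339618977 [ 0.   -0.25 -0.42] 0
[ 0.41 -0.85  0.  ] [-0.08  0.17 -0.2 ]
```

View pics/a2.png

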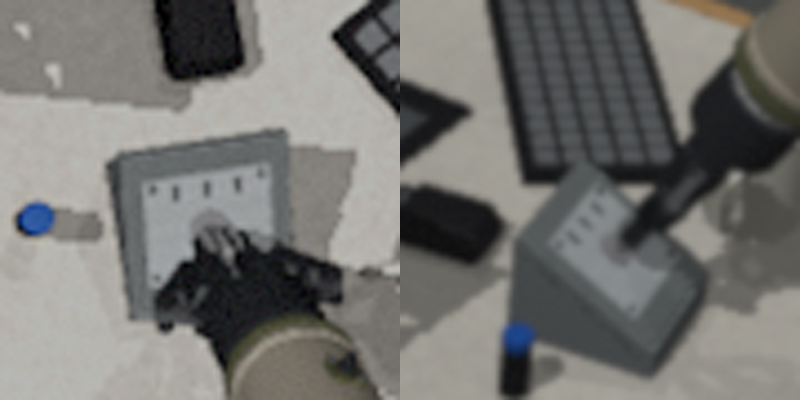

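```bash
cat > look.py <<'E'
from mv import *
def look(C,cr,name,ths=((0.,(0,255,0)),(.1,(0,0,255)),(-.1,(255,0,0)))):
    row=[]
    for n in('top','side'):
        p=viewer.read_camera(n); u,v,w,h=cr[n]; s=int(400/max(w,h))
        for pl in ([],[(axis(t),c,False) for t,c in ths]):
            a=overlay(p,C,u,v,w,h,s,pl); row.append(cv2.copyMakeBorder(a,0,400-a.shape[0],0,400-a.shape[1],0))
    cv2.imwrite('pics/'+name,cv2.resize(np.vstack([np.hstack(row[:2]),np.hstack(row[2:])]),(600,600)))
CRC={'top':(322,174,50,50),'side':(282,134,50,50)}
CLC={'top':(130,188,50,50),'side':(158,244,70,70)}
E
python3 - <<'E'
from look import *
p,R=tog(CR,130)
r.command_gripper(40); r.line_to(p,vel=150)
r.line_to([380,-150,300],vel=350)
print(r.get_state()['time'],r.get_state()['q'])
look(CR,CRC,'a3.png')
E
```

```text
Traceback (most recent call last):
workcell.PlanningError: the arm cannot follow that straight line within its joint ranges
```

```bash
python3 - <<'E'
from look import *
np.set_printoptions(suppress=True,precision=1)
s=r.get_state();print(s['time'],s['eef_pos'],s['q'],s['gripper_width'])
C0=np.array([0,0,0.])
for sg in(-1,1):
  for pos in([450,-100,300],[450,0,330],[480,0,350]):
    for ln in (0,20,30):print(sg,pos,ln,r.solve_ik(np.array(pos),rot(C0,np.radians(ln),sg)))
  print('L',r.solve_ik(*tog(CL,125,0,sg)))
look(CR,CRC,'a3.png')
print([a for a in dir(r) if a[0]!='_'])
E
```

```text
6.7917 [ 455.6 -311.5  173.9] [ 59.8   5.  -13.8 113.7 -31.9  48.3 -15.4] 40.06590867278952
-1 [450, -100, 300] 0 [ 40.6   1.6 -32.5  94.6   0.8  84.1 -81.9]
-1 [450, -100, 300] 20 None
-1 [450, -100, 300] 30 None
-1 [450, 0, 330] 0 [ 39.6   0.1 -43.1  92.2   0.1  87.8 -93.5]
-1 [450, 0, 330] 20 None
-1 [450, 0, 330] 30 None
-1 [480, 0, 350] 0 [ 38.    5.  -44.7  85.9   3.5  90.6 -96.5]
-1 [480, 0, 350] 20 [  9.6 -13.  -11.7 103.8  -2.   68.9 -91.9]
-1 [480, 0, 350] 30 None
L None
1 [450, -100, 300] 0 [ 44.1   1.8 -36.   94.5   1.   84.1  98. ]
1 [450, -100, 300] 20 None
1 [450, -100, 300] 30 None
1 [450, 0, 330] 0 [ 37.7   0.  -41.2  92.2   0.   87.8  86.5]
1 [450, 0, 330] 20 None
1 [450, 0, 330] 30 None
1 [480, 0, 350] 0 [ 35.4   4.7 -41.8  86.    3.1  90.5  83.8]
1 [480, 0, 350] 20 [ 37.1 -14.4 -33.1 103.   -9.6  69.2  95.4]
1 [480, 0, 350] 30 None
L [ 14.3  15.4 -81.8 115.4  50.5  64.6  -9.6]
['PlanningError', 'close_job', 'command_gripper', 'get_state', 'hold', 'line_to', 'move_to', 'movej', 'pinch_z', 'solve_ik']
```

View pics/a3.png

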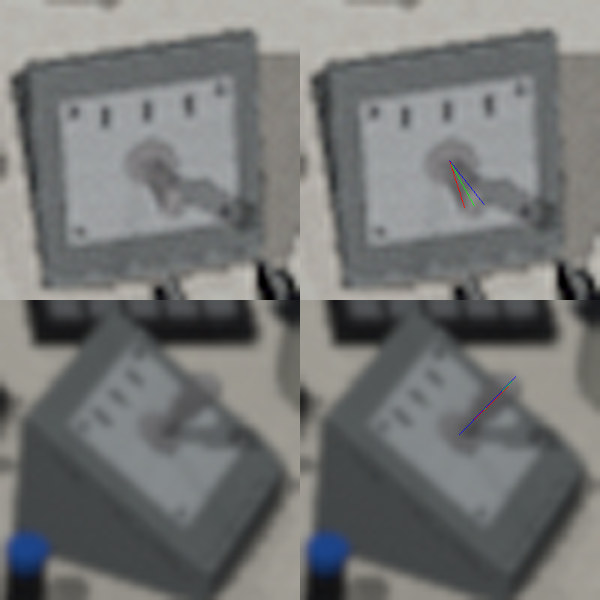

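```bash
cat > marks.py <<'E'
from look import *
def onface(p,uv,C,h=0):
    # intersect with face plane raised h, return console coords (x,y)
    o,d=ray(p,uv); c,s=np.cos(C[2]),np.sin(C[2]); n=np.array([-s30*c,-s30*s,c30])
    q=np.array([C[0],C[1],62])+n*h; X=o+d*(n@(q-o))/(n@d); v=X-[C[0],C[1],0]
    return np.array([c*v[0]+s*v[1],-s*v[0]+c*v[1]])
def marks(p,C):
    g=cv2.cvtColor(p['img'],cv2.COLOR_RGB2GRAY)
    # rectify face: 0.5mm px, x up
    ys,ss=np.meshgrid(np.arange(60,-60.1,-.5),np.arange(55/c30,-55/c30-.1,-.5))
    xs=ss*c30; P=np.c_[xs.ravel(),ys.ravel(),62+xs.ravel()*np.tan(np.pi/6)]
    uv=proj(p,T(*C,P)).astype(np.float32).reshape(*xs.shape,2)
    return cv2.remap(p['img'],uv[...,0],uv[...,1],cv2.INTER_CUBIC)[...,::-1]
E
python3 - <<'E'
from marks import *
import pickle
ps=pickle.load(open('ps.pkl','rb'))
L=[]
for n in('top','side'):
    p=viewer.read_camera(n)
    for C,q in((CR,p),(CL,ps[n])):
        a=np.ascontiguousarray(marks(q,C)); cv2.imwrite(f'pics/rect_{n}_{"R" if C is CR else "L"}.png',a); a=cv2.resize(a,None,fx=1.5,fy=1.5)
        cv2.line(a,(180,0),(180,60),(0,0,255),1);cv2.line(a,(180,330),(180,380),(0,0,255),1); L.append(a)
print(a.shape)
cv2.imwrite('pics/rect.png',np.vstack([np.hstack(L[:2]),np.hstack(L[2:])])[:, :])
E
```

```text
(382, 362, 3)
```

View pics/rect.png

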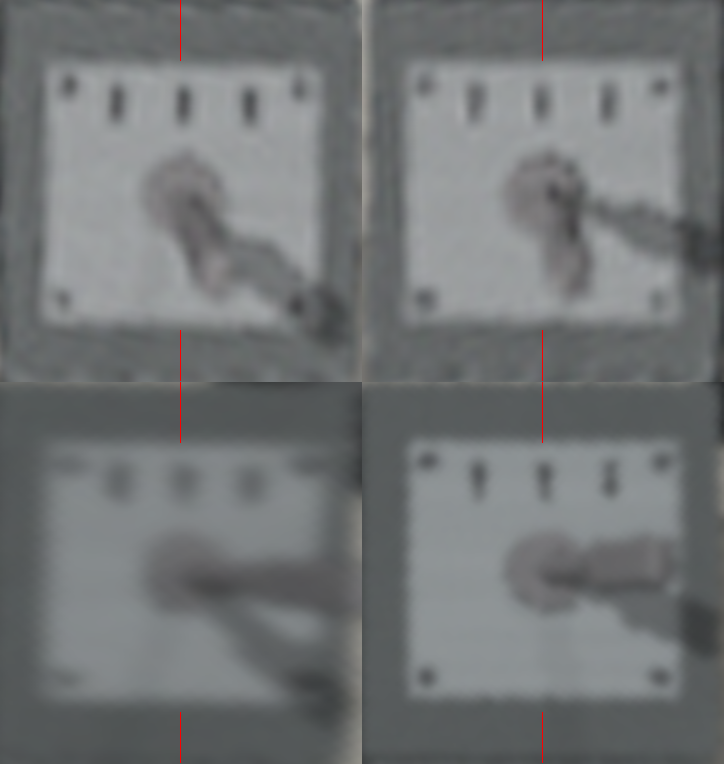

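```bash
cat >> marks.py <<'E'
def rectuv(p,C,P,s):
    uv=proj(p,P); out=[]
    for q in uv:
        x,y=onface(p,q,C); out.append([(60-y)*2*s,(55-x)/c30*2*s])
    return np.array(out)
def batview(p,C,ths,name,s=4):
    a=marks(p,C); a=cv2.resize(a,None,fx=s,fy=s,interpolation=cv2.INTER_CUBIC); L=[]
    for th in ths:
        b=a.copy()
        if th is not None:
            q=rectuv(p,C,T(*C,bat(th)),s); h=cv2.convexHull(np.round(q).astype(np.int32))
            cv2.polylines(b,[h],True,(0,0,255),1)
            q=rectuv(p,C,T(*C,bat(th,4,22,5,5)),s); h=cv2.convexHull(np.round(q).astype(np.int32))
            cv2.polylines(b,[h],True,(0,255,0),1)
        L.append(b[80*s:205*s,80*s:170*s][:, :])
    o=np.hstack(L); cv2.imwrite('pics/'+name,cv2.resize(o,None,fx=min(1,800/o.shape[1]),fy=min(1,800/o.shape[1]),interpolation=cv2.INTER_AREA))
E
python3 - <<'E'
from marks import *
CR2=CR.copy(); m=-1.1; CR2[:2]+=m*np.array([-np.sin(CR[2]),np.cos(CR[2])])
print(CR2)
p=viewer.read_camera('top')
batview(p,CR2,[None,-.08,0,.08],'b1.png')
E
```

```text
[ 5.19881552e+02 -3.02384914e+02  1.65806279e-01]
```

View pics/b1.png

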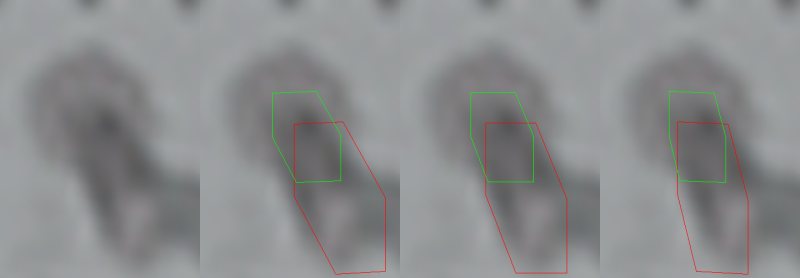

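```bash
cat >> marks.py <<'E'
def tipview(p,C,ths,name,s=8,win=(80,100,175,205),d1=52):
    a=marks(p,C); a=cv2.resize(a,None,fx=s,fy=s,interpolation=cv2.INTER_CUBIC); L=[]
    x0,y0,x1,y1=[v*s for v in win]
    lo=a[y0:y1,x0:x1].min();hi=a[y0:y1,x0:x1].max()
    a=np.clip((a.astype(float)-lo)*255/(hi-lo),0,255).astype(np.uint8)
    for th in ths:
        b=a.copy()
        if th is not None:
            for d,c in((22,(0,255,0)),(d1,(0,0,255))):
                q=rectuv(p,C,T(*C,np.array(bat(th,d,d))[:4]),s); cv2.polylines(b,[cv2.convexHull(np.round(q).astype(np.int32))],True,c,2)
        L.append(b[y0:y1,x0:x1])
    o=np.hstack(L); f=800/o.shape[1]; cv2.imwrite('pics/'+name,cv2.resize(o,None,fx=f,fy=f,interpolation=cv2.INTER_AREA))
E
python3 - <<'E'
from marks import *
CR2=CR.copy(); CR2[:2]+=-1.1*np.array([-np.sin(CR[2]),np.cos(CR[2])])
p=viewer.read_camera('top')
tipview(p,CR2,[None,-.06,0,.06],'b2.png')
import pickle
ps=pickle.load(open('ps.pkl','rb'))
tipview(ps['top'],CL,[None,-.44,-.37,-.3],'b3.png')
E
```

```text
(no output)
```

View pics/b2.png

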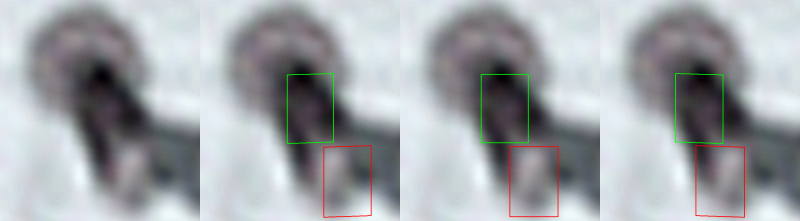

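View pics/b3.png

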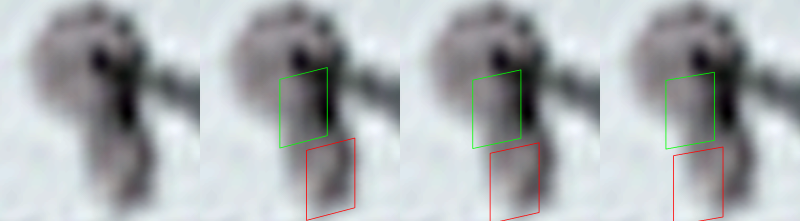

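```bash
sed -i 's/^CL=.*$/CL=np.array([470.3,306.3,np.radians(-9.5)]); CR=np.array([519.88,-302.38,np.radians(9.5)]); CF=np.array([744,-6.5,np.radians(-6.2)])/' mv.py
python3 - <<'E'
from marks import *
np.set_printoptions(suppress=True,precision=2)
p,R=tog(CR,20,0.1); r.command_gripper(40); r.line_to(p,vel=130,force_limit=8)
r.hold(.1); f0=r.get_state(); r.command_gripper(5,20); r.hold(.2)
s=r.get_state();print(s['gripper_width'],(s['eef_pos']-p)@R,(s['ft_force']-f0['ft_force'])@R,(s['wrist_torque']-f0['wrist_torque'])@R)
r.command_gripper(40); p,R=tog(CR,135); r.line_to(p,vel=200)
p=viewer.read_camera('top')
print(r.get_state()['time'])
tipview(p,CR,[None,-.06,0,.06],'b4.png')
E
```

```text
11.04683123604103 [ 0.15 -0.54  0.19] [-1.46 -7.36  0.57] [-0.06  0.15  0.63]
10.1333
```

View pics/b4.png

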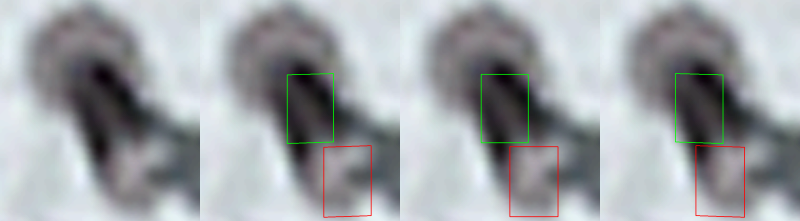

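```bash
python3 - <<'E'
from marks import *
np.set_printoptions(suppress=True,precision=1)
print(r.get_state()['q'])
for sg in(1,-1):
    x=np.array([sg,0,0.]);y=np.array([0,0,-1.]);R=np.c_[x,y,np.cross(x,y)]
    for pos in([450,0,300],[470,-100,300]): print(sg,r.solve_ik(np.array(pos,float),R))
for d in(90,115,125,135,160): print(r.solve_ik(*tog(CL,d,0,1)))
E
```

```text
[ 60.1   4.7 -13.7 113.5 -31.8  49.  -15.4]
1 [ 35.6   0.3 -39.3  95.8   0.2  84.   -3.7]
1 [ 38.6   4.3 -32.1  92.1   2.3  84.2   6.4]
-1 [-80.1 -12.4  67.3  99.3  11.4  85.7 165.8]
-1 [ -67.4    2.9   79.8   95.5   -2.8   84.  -167.3]
[  4.5  15.  -68.8 116.6  51.4  59.5 -10.1]
[  7.3  11.7 -71.9 115.8  47.2  60.4  -7.3]
[ 15.   16.5 -83.2 115.4  51.6  65.5 -10.3]
[ -0.3   5.5 -62.6 115.3  39.8  58.8  -2.1]
[  0.9   1.9 -63.6 114.2  35.3  60.    1.3]
```

```bash
python3 - <<'E'
from marks import *
np.set_printoptions(suppress=True,precision=2)
r.movej([35.6,.3,-39.3,95.8,.2,84,-3.7]); 
p,R=tog(CL,120,-.3,1); r.move_to(p,R); r.command_gripper(85)
print(r.get_state()['time'],r.get_state()['q'])
p,R=tog(CL,20,-.3,1); print(r.line_to(p,vel=90,force_limit=8))
r.hold(.1); f0=r.get_state(); print(f0['time'],(f0['eef_pos']-p)@R)
im=viewer.read_camera('top');crop(im,110,160,90,90,6,'l1.png')
E
```

```text
13.2417 [ 14.4   17.13 -82.49 115.57  52.37  65.28 -10.79]
False
14.6 [ 0.33 -0.52 -0.23]
```

View pics/l1.png

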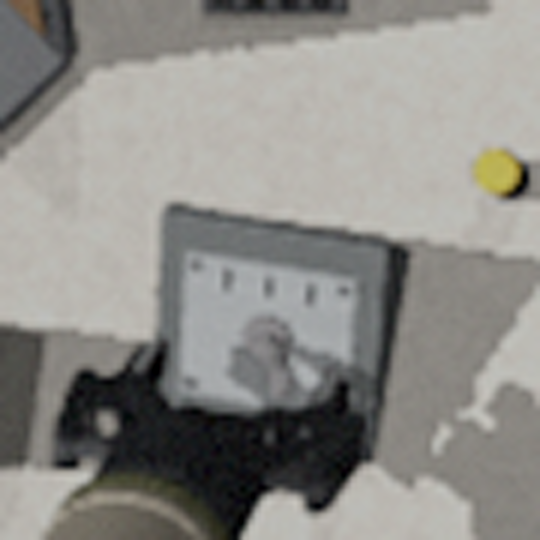

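```bash
python3 - <<'E'
from marks import *
np.set_printoptions(suppress=True,precision=2)
p,R=tog(CL,20,-.3,1)
f0=r.get_state(); r.command_gripper(20,20); r.command_gripper(5,20); r.hold(.2)
s=r.get_state();print(s['gripper_width'],(s['eef_pos']-p)@R,(s['ft_force']-f0['ft_force'])@R,(s['wrist_torque']-f0['wrist_torque'])@R)
r.command_gripper(40); p,R=tog(CL,130,0,1); r.line_to(p,vel=200)
p=viewer.read_camera('top')
print(r.get_state()['time'])
tipview(p,CL,[None,-.06,0,.06],'l2.png')
look(CL,CLC,'l3.png')
E
```

```text
10.77846395071975 [-0.1  -0.01  0.01] [-5.23 -4.43  0.08] [0.02 0.12 0.94]
16.85
```

View pics/l2.png

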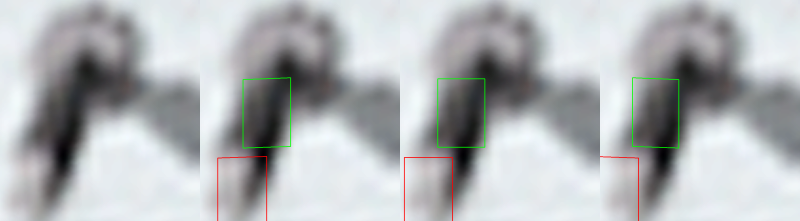

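View pics/l3.png

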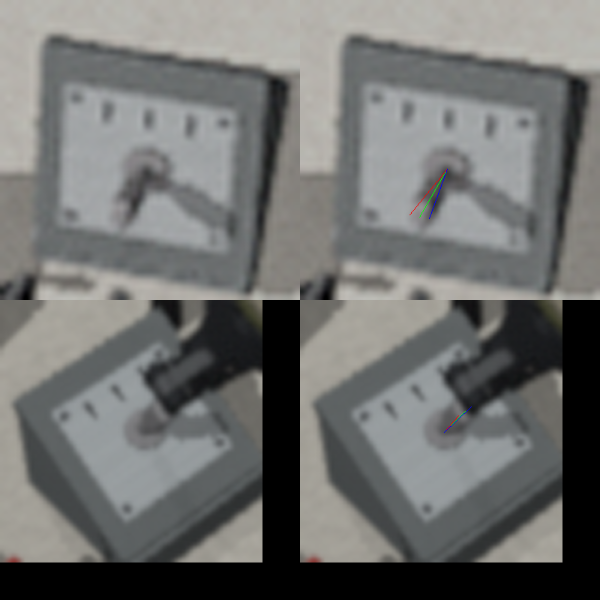

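```bash
python3 - <<'E'
from marks import *
np.set_printoptions(suppress=True,precision=1)
print(r.get_state()['q'])
for ln in(30,34,38,42):
  for sg in (1,-1):
    print(ln,sg,[None if (q:=r.solve_ik(*gt(CF,o,b,lean=ln,zg=110,sgn=sg))) is None else q.round() if hasattr(q,'round') else np.round(q) for o,b in((5,90),(5,0),(40,0),(40,90))])
L=[]
for n,(u,v,w,h) in(('top',(232,145,40,40)),('side',(205,160,40,40))):
    p=viewer.read_camera(n)
    for o in(None,0,5,10):
        polys=[] if o is None else [(rect(-131-o,-109-o,-7,7,z),c,True) for z,c in((132,(0,0,255)),(82,(255,0,0)))]
        L.append(overlay(p,CF,u,v,w,h,10,polys))
a=np.vstack([np.hstack(L[:4]),np.hstack(L[4:])]);cv2.imwrite('pics/g0.png',cv2.resize(a,(800,400),interpolation=cv2.INTER_AREA))
E
```

```text
[ 15.2  15.2 -82.9 115.2  50.1  64.9  -9.3]
30 1 [array([ 68.,  10., -80., 117.,  32.,  36.,  52.]), array([ 55.,  35., -77., 115.,  69.,  45.,  26.]), array([ 55.,  24., -72., 120.,  59.,  36.,  29.]), array([ 57.,  -4., -64., 121.,   6.,  32.,  72.])]
30 -1 [array([ -22.,   -0.,   13.,  119.,   14.,   32., -115.]), array([  43.,   22.,  -58.,  116.,   52.,   32., -145.]), array([  45.,   16.,  -58.,  120.,   48.,   29., -143.]), array([  58.,   -4.,  -65.,  121.,    6.,   32., -108.])]
34 1 [array([ 66.,   2., -75., 121.,  23.,  27.,  58.]), array([ 58.,  38., -82., 119.,  80.,  46.,  17.]), array([ 47.,  16., -61., 124.,  59.,  26.,  26.]), array([ 45.,  -7., -52., 125.,   7.,  26.,  70.])]
34 -1 [array([  42.,    0.,  -50.,  121.,   19.,   27., -120.]), array([  32.,   16.,  -44.,  119.,   53.,   24., -148.]), array([  35.,   12.,  -47.,  124.,   51.,   22., -148.]), array([ 64., -10., -68., 125.,  -6.,  25., -98.])]
38 1 [array([ 55.,  -2., -64., 125.,  21.,  20.,  58.]), array([ 56.,  31., -76., 122.,  84.,  37.,  10.]), array([ 34.,  11., -47., 127.,  66.,  19.,  16.]), array([ 37.,  -8., -45., 130.,  12.,  20.,  64.])]
38 -1 [array([ 81.,  -9., -85., 125.,  -4.,  19., -99.]), array([ -34.,   11.,   28.,  125.,   25.,    9., -128.]), array([  40.,   12.,  -53.,  127.,   69.,   20., -166.]), array([ 60., -13., -64., 129.,  -9.,  19., -97.])]
42 1 [array([ 46.,  -4., -55., 129.,  32.,  14.,  45.]), array([ 39.,  17., -53., 125.,  88.,  22.,  -2.]), array([ 57.,  21., -73., 129.,  92.,  29.,  -4.]), None]
42 -1 [array([  75.,  -11.,  -79.,  129.,   -5.,   12., -100.]), array([-59.,  15.,  55., 129., -48.,   2., -58.]), None, array([ 56., -14., -62., 133., -10.,  13., -97.])]
```

View pics/g0.png

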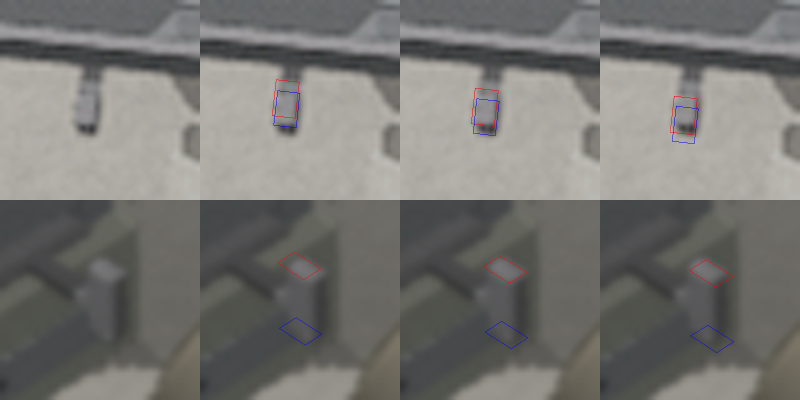

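```bash
sed -i 's/CF=np.array(\[744,-6.5/CF=np.array([744,-7.0/' mv.py
python3 - <<'E'
from marks import *
np.set_printoptions(suppress=True,precision=2)
r.movej([35.6,.3,-39.3,95.8,.2,84,-3.7])
p,R=gt(CF,5,90,lean=34,zg=109,sgn=1)
q=r.solve_ik(p,R); print(q)
r.move_to(p,R); r.command_gripper(50)
s=r.get_state();print(s['time'],s['q'],s['eef_pos']-p)
L=[]
for n,(u,v,w,h) in(('top',(200,110,110,110)),('side',(160,110,110,110))):
    L.append(cv2.resize(viewer.read_camera(n)['img'][v:v+h,u:u+w,::-1],(400,400),interpolation=cv2.INTER_CUBIC))
cv2.imwrite('pics/g1.png',np.hstack(L))
E
```

```text
[ 32.59  -0.01 -41.56 121.62  19.06  26.6   60.15]
19.65 [ 32.59  -0.02 -41.56 121.56  19.06  26.63  60.12] [ 0.42 -0.05  0.58]
```

View pics/g1.png

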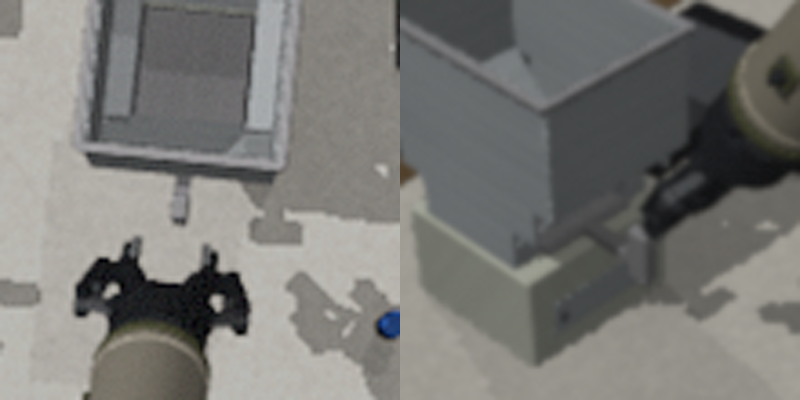

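```bash
python3 - <<'E'
from marks import *
np.set_printoptions(suppress=True,precision=2)
p,R=gt(CF,5,0,lean=34,zg=109,sgn=1)
print(r.line_to(p,vel=80,force_limit=8)); r.hold(.1)
f0=r.get_state(); r.command_gripper(5,30); r.hold(.2)
s=r.get_state();print(s['time'],s['gripper_width'],(s['eef_pos']-p)@R,(s['ft_force']-f0['ft_force'])@R,(s['wrist_torque']-f0['wrist_torque'])@R)
L=[]
for n,(u,v,w,h) in(('top',(200,110,110,110)),('side',(160,110,110,110))):
    L.append(cv2.resize(viewer.read_camera(n)['img'][v:v+h,u:u+w,::-1],(400,400),interpolation=cv2.INTER_CUBIC))
cv2.imwrite('pics/g2.png',np.hstack(L))
E
```

```text
False
21.7333 13.468486762326249 [-1.58 -0.2  -0.28] [-5.13 -6.29  0.92] [ 0.11 -0.2   0.44]
```

View pics/g2.png

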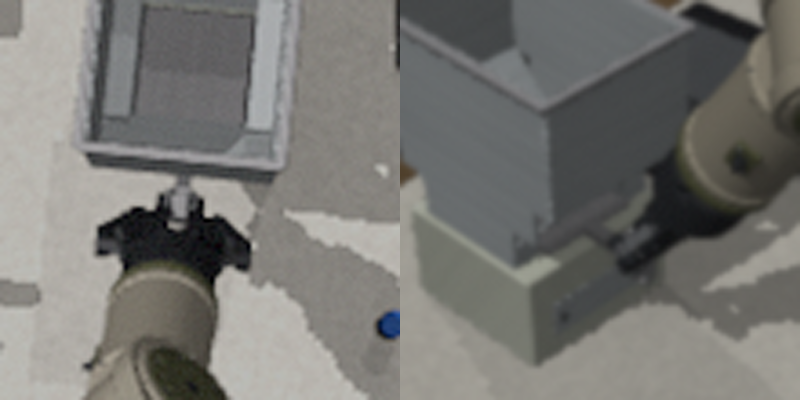

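```bash
sed -i 's/CF=np.array(\[744,-7.0/CF=np.array([744,-8.5/' mv.py
python3 - <<'E'
from marks import *
np.set_printoptions(suppress=True,precision=2)
r.command_gripper(5,70)
f0=r.get_state(); ex=T(0,0,CF[2],[(1,0,0)])[0]; ey=T(0,0,CF[2],[(0,1,0)])[0]
p0=f0['eef_pos']
st=r.line_to(gt(CF,-6,0,lean=34,zg=109,sgn=1)[0],vel=20,force_limit=20)
s=r.get_state();d=s['eef_pos']-p0;df=s['ft_force']
print(st,s['time'],s['gripper_width'],'d',d@ex,d@ey,d[2],'F',df@ex,df@ey,df[2])
c=T(*CF,[(0,0,0)])[0]; g=s['eef_pos']-s['eef_rot'][:,1]*19
print('grasp pt x in feeder',(g-c)@ex, 'start',(p0-f0['eef_rot'][:,1]*19-c)@ex)
np.save('shut.npy',s['eef_pos'])
E
```

```text
True 22.4333 13.172304401858572 d 4.616211269084954 -0.03263881324784884 -0.026583810278623332 F -7.889163394906919 -1.1067789421091663 9.290764115868168
grasp pt x in feeder -120.38945137621765 start -125.01853855227304
```

```bash
python3 - <<'E'
from marks import *
np.set_printoptions(suppress=True,precision=2)
ex=T(0,0,CF[2],[(1,0,0)])[0]; ey=T(0,0,CF[2],[(0,1,0)])[0]
p0=np.load('shut.npy')
tgt=p0-ex*38
print(r.line_to(tgt,vel=40,force_limit=60)); r.hold(.15)
for i in range(2):
    s=r.get_state();o=-(s['eef_pos']-p0)@ex; d=s['eef_pos']-p0
    print(s['time'],s['gripper_width'],'open',o,d@ey,d[2],'F',s['ft_force']@ex,s['ft_force']@ey,s['ft_force'][2])
    if i: break
    tgt=tgt-ex*(40-o); r.line_to(tgt,vel=15); r.hold(.3)
L=[]
for n,(u,v,w,h) in(('top',(200,110,110,110)),('side',(160,110,110,110))):
    L.append(cv2.resize(viewer.read_camera(n)['img'][v:v+h,u:u+w,::-1],(400,400),interpolation=cv2.INTER_CUBIC))
cv2.imwrite('pics/g3.png',np.hstack(L))
E
```

```text
False
23.675 13.327510094445673 open 37.93954280627159 -0.33931515588894584 0.016737332180696285 F 0.6644287101798174 -2.7551100852727886 -0.5353238730790252
24.2583 13.397739358262566 open 39.94036922078068 -0.3349230399708729 0.059686488717275665 F 3.477345314561385 -3.4761902795219224 -1.8723094030782101
```

View pics/g3.png

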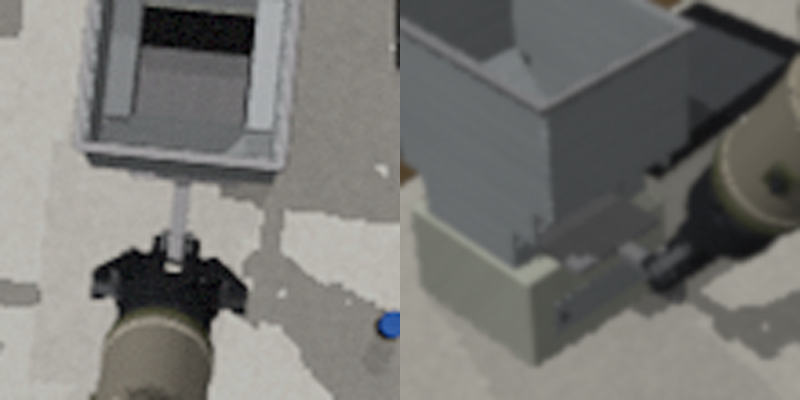

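```bash
python3 - <<'E'
from marks import *
np.set_printoptions(suppress=True,precision=2)
r.command_gripper(50); s=r.get_state(); p=s['eef_pos']; print(s['ft_force'])
try: r.line_to(p-s['eef_rot'][:,1]*75,vel=120)
except r.PlanningError as e:
    print(e); r.line_to(p-s['eef_rot'][:,1]*45,vel=120)
s=r.get_state(); print(s['time'],s['eef_pos'],s['q'])
q=r.solve_ik(np.array([450,0,300.]),np.c_[[1.,0,0],[0,0,-1.],[0,1.,0]]); print(q)
r.movej([35.6,.3,-39.3,95.8,.2,84,-3.7])
L=[];pp={}
for n,(u,v,w,h) in(('top',(232,145,40,40)),('side',(205,160,40,40))):
    p=viewer.read_camera(n); pp[n]=p; cv2.imwrite(f'pics/end_{n}.png',p['img'][:,:,::-1])
    for o in(None,36,40,44):
        polys=[] if o is None else [(rect(-131-o,-109-o,-7,7,z),c,True) for z,c in((132,(0,0,255)),(82,(255,0,0)))]
        L.append(overlay(p,CF,u,v,w,h,10,polys))
a=np.vstack([np.hstack(L[:4]),np.hstack(L[4:])]);cv2.imwrite('pics/g4.png',cv2.resize(a,(800,400),interpolation=cv2.INTER_AREA))
tipview(pp['top'],CR,[None,-.06,0,.06],'e1.png'); tipview(pp['top'],CL,[None,-.06,0,.06],'e2.png')
cv2.imwrite('pics/e.png',np.vstack([cv2.imread('pics/e1.png'),cv2.imread('pics/e2.png')]))
print(r.get_state()['time'])
E
```

```text
[-0.03 -0.23 -0.46]
25.575 [553.41  12.36 155.63] [ 32.4   -3.03 -41.33 125.63  16.43  24.75  61.32]
[ 41.26   0.53 -44.99  95.59   0.38  84.03  -3.77]
26.7333
```

View pics/g4.png

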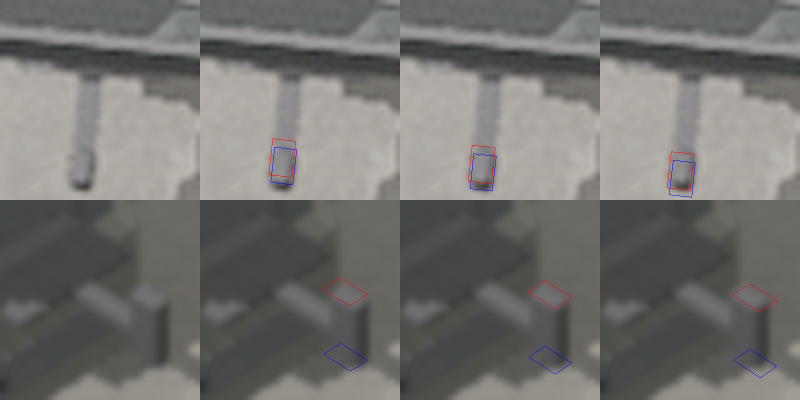

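View pics/e.png

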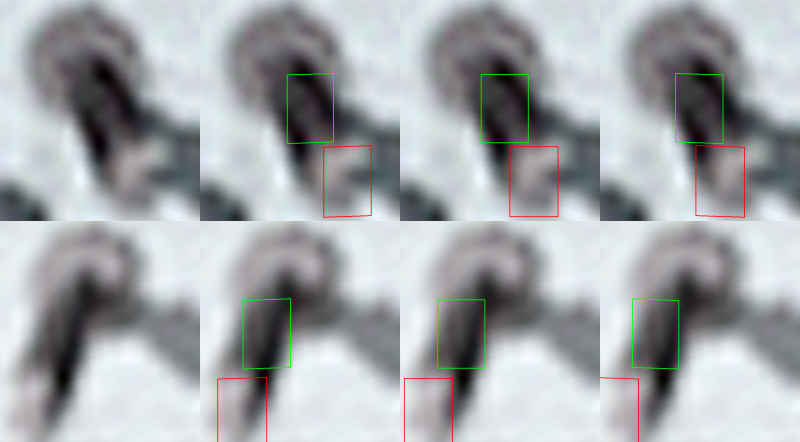

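View pics/end_top.png

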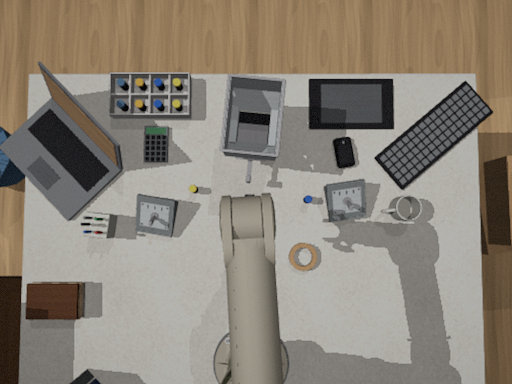

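View pics/end_side.png

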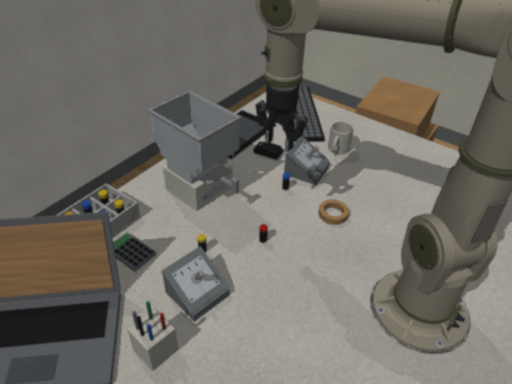

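```bash
python3 - <<'E'
from workcell import r
s=r.get_state();print(s['ft_force'],s['time']);print(r.close_job())
E
```

```text
[-0.44074122 -0.27224708 -0.03678082] 26.7333
the job is handed in; nothing more can be done
None
```

Both toggles are in the centre off position, the gate is 40 mm open and released, and the job was handed in at 26.7 s with the robot touching nothing.

- **Toggles:** I closed the jaws symmetrically around each bat, square to the face, so neither was thrown over. Console A, on the right, read about +0.025 rad after the first try, so I re-gripped it 1 mm over. The last top picture puts A within about 0.01 rad of centre and B, on the left, at about 0. That method is only good to about 0.02 rad. The side camera looks along the swing direction and could not check this.
- **Gate:** With the tab pinched, I first pushed the gate from about 5 mm open to its shut stop, to get a true zero. I then pulled it out to 39.9 mm by the arm's own position. After release, overlays from both cameras agree with 40 mm, give or take about 2 mm.
- **One disagreement:** the tab stood about 1.6 mm to the right of where the pictures first put it. That gave about 5 N of side force when I pinched it, and I corrected for it before the pull.
- **Other things on the desk:** everything looks unmoved in the last pictures. In the top view the arm hid the red-capped tube, but the side view shows it upright in its original place.

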